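# Slide out the drip plate and hang the scoop over it

### The job

Slide the flat brass drip plate out of its walnut dock (fingertips pressed down on its top drag it along), keeping it flat on the table and never lifting it, until one of its edges is right up at the foot of the steel cardamom pot. Then hang the steel scoop by its own hook on the pot's rim, bowl on the outside and over the drip plate, and let go. Leave the pot, the cups, the date box and the tray standing where they are.

Things in the scene. Friction and masses are not known exactly. Their poses are not given: they have to be found in the camera images.
- dock: Flat U-shaped frame of smooth walnut fixed to the table, 6 mm high, no floor of its own: a back strip at x = -53 to -65 mm and two side strips at y = 71 to 83 mm either side, running from the back strip to x = 25 mm; open on the dock's +x side. Origin at table level amid the bay, under the plate's centre; +x points out of the open side, z up.
- plate: Loose flat brass plate, 100 mm (its x) by 130 mm (its y), 4 mm thick, about 0.15 kg, lying on the table in the dock's bay, 2 mm lower than the strips round it, its x axis along the dock's x. Origin at the centre of its underside, z up. On thin felt feet it slides easily over the stone and follows fingertips pressed down on its top (about 5 to 15 N).
- pot: Loose upright straight-sided steel pot, open on top, outer radius 45 mm, 125 mm high, wall 4 mm, about 0.85 kg, no lid. Origin at the centre of its underside, z up. A loop handle sticks out on its +y side to 85 mm from the axis, between 40 and 100 mm high; it always points away from the dock.
- pot_rim (a point): Centre of the pot's mouth, at rim height, 125 mm above the pot's underside.
- scoop: Loose steel scoop, 0.09 kg, standing upright on its flat-bottomed round bowl (radius 24 mm, 34 mm high). Origin at the centre of the bowl's underside, z up. Flat upright handle 14 mm wide (y) on the bowl's -x side, at x = -24 to -30 mm, up to 109 mm. At its top a hook (see scoop_hook) points to -x, away from the bowl, and a grip block (see scoop_grip) stands on the hook.
- scoop_hook (a point): Middle of the hook's gap, at the underside of its bridge: (-36, 0, 105) mm in the scoop's frame. The gap is 12 mm wide (x = -30 to -42 mm), between the handle and a 4 mm thick prong that comes down from the bridge to 83 mm up; it is open below and takes the rim. This point lies on the rim when the scoop hangs.
- scoop_bowl (a point): Centre of the underside of the scoop's bowl (the scoop's origin).
- cups: Bystander: two small glass cups in a white plastic holder, one loose body 66 mm (x) by 130 mm (y), 55 mm high. Origin at the centre of its underside.
- date_box: Bystander: closed walnut date box with brass hinges, 114 mm (x) by 194 mm (y), 58 mm high. Origin at the centre of its underside.
- tray: Bystander: empty round silver tray, radius 109 mm, 12 mm high. Origin at the centre of its underside.
- scoop_grip (a point): Centre of the square walnut grip block, 16 x 16 mm, sides along the scoop's x and y, 38 mm tall (111 to 149 mm above the bowl's underside): (-36, 0, 130) mm in the scoop's frame, straight above scoop_hook.
Things that resemble listed ones, but are neither listed nor needed, are in the scene too. Of the things that look like the plate, the largest one is meant.

How it is judged:
On the way:
1. the plate lies flat at the foot of the pot (centres within 130 mm), the scoop still standing on the table (horizontal distance between plate and pot below 0.13 m and height (world z) of plate below 0.006 m and height (world z) of scoop below 0.008 m and linear speed of plate below 0.02 m/s), for 0.2 s.
At the end, for the whole second after the job is handed in: Plate flat on the table, its centre within 130 mm of the pot's axis; scoop at rest, hooked on the rim (hook point within 8 mm of rim height, 33 to 55 mm from the pot's axis, tilt under 0.3 rad), bowl outside the pot, the centre of its underside over the plate; pot upright (horizontal distance between plate and pot below 0.13 m and height (world z) of plate below 0.006 m and angle between each of plate, pot's own z axis and vertical below 0.05 rad and z of scoop_hook in the frame of pot_rim between -0.008 and 0.008 m and horizontal distance between scoop_hook and pot_rim between 0.033 and 0.055 m and horizontal distance between scoop_bowl and pot above 0.055 m and angle between scoop's own z axis and vertical below 0.3 rad and contact force between scoop and pot above 0.2 N and x of scoop_bowl in the frame of plate between -0.05 and 0.05 m and y of scoop_bowl in the frame of plate between -0.065 and 0.065 m and linear speed of scoop below 0.03 m/s and linear speed of plate below 0.02 m/s); the robot touches nothing.
It fails at once if the plate is lifted or tipped (underside centre over 15 mm up, or tilted over 0.2 rad) (height (world z) of plate above 0.015 m or angle between plate's own z axis and vertical above 0.2 rad).
It fails at once if the pot is shoved more than 30 mm or tipped over 0.25 rad (distance of pot from where it was at the start of the episode above 0.03 m or angle between pot's own z axis and vertical above 0.25 rad).
It fails at once if the cups, the date box or the tray are moved more than 20 mm (distance of any of cups, date_box, tray from where it was at the start of the episode above 0.02 m).
It also fails if it takes over 72 s, if anything falls off the work surface, if the arm or the gripper's body presses on something with over 40 N, if the wrist force passes 120 N, or if a joint passes its speed limit or range.

### The arm

A 6-joint arm with a two-finger parallel gripper is mounted at the origin on the work surface. World frame = base frame: x ahead of the robot, y to its left, z up, the work surface at z = 0. Lengths are in m, angles in rad, forces in N, time in s.
With the tool pointing down it reaches from about 0.35 to 0.775 m from the base axis. Payload 7.3 kg.
Tool frame: the origin (TCP) lies midway between the tips of the shut fingers; the grasp point (between the pads) lies 19 mm behind it; z points along the fingers, y is the line along which they close (so a half turn about z gives the same grasp; the last joint's range is limited). The gripper opens to 92 mm and grips with 3 to 60 N. Pads are 19 mm wide; open, the fingers measure 130 mm over their backs; the gripper's body (75 mm by 190 mm) begins 47 mm behind the grasp point.
Start: joints at [-1.256, 0.342, 1.524, -0, 1.275, -0.146], TCP at [0.233, -0.47, 0.227] pointing down, gripper open.
Joint ranges: [-2.53, 2.53], [-0.77, 2.02], [0.04, 2.7], [-1, 4.14], [0.28, 2.66], [-3.11, 3.11]. Speed limits (rad/s): [2.57, 2.57, 3.14, 3.14, 3.14, 3.14].

### API

Orientations are given as a unit quaternion [w, x, y, z].
In Python, from plant import r gives the robot as it stands. The module is installed in compiled form; this text tells all that it offers.
- The arm moves only by the tool servo_tool, never from a script. Its argument "increments" is a list of rows, each a list of 7 numbers: the turn, a rotation vector about the world's x, y, z in degrees, then the shift along the world's x, y, z in m, then the finger opening in m, from 0 to 0.0918. A call has 1 to 20 rows; each row shifts and turns the commanded pose from where the row before left it; what a row does not reach is not made up. A row lasts 1/12 s, in which the tool goes at most 41.7 mm and 7.16 degrees, less where a joint would pass 70% of its speed; a pose out of reach is approached as far as the arm can. A call with a gripper value outside its range is refused whole. The fingers move at their own pace and stop on an object; "squeeze" is the grip in N (left out, the last holds). Time passes only in rows, so rows that do not move let the fingers close. It gives the time, the measured TCP pose, the force, the opening and the grip force at its end, in the units of the state.
- r.get_state(): the state, without advancing time (a new reading comes with each control period).
- r.read_camera(name): name is "side" or "top"; returns a dict with "img" (420x560x3 uint8, blue, green, red), "fx", "fy", "cx", "cy" (pixels), "k1" (the pictures are not rectified: a ray, as slopes to the right and down, at radius r is drawn at 1 + k1 r^2 times it, then the intrinsics apply), "xyz" and "attitude" of the camera in the world. Camera axes: x right, y up, looking along -z (the intrinsics and any distortion apply to the point x, -y, -z); pixel columns grow to the right and rows downward; lengths in m; the calibration is good to about 2 mm. A picture is of the moment at which its call begins. There is no depth.
- r.hand_in(): hands the job in; it is judged then, once.
Trained networks look in a picture, given as the dict that the camera call returned (one of the last four; its "shot" number tells which), for a name from the list of things; names that differ only in an ending like _2 or _b are one class to them, and where a whole thing is asked for, a point or a joint stands for the part that bears it (a point fixed in the world has none). Each returns a list of dicts, best first, with "p" (0 to 1); they miss things now and then, are a little off and sometimes report something else, mostly with a low value. They report only what shows in the picture. A call takes as long as a camera call. They do not tell look-alikes from the thing itself.
- r.masks_of(picture, query): "pixels" (420x560 bool, what is visible of it).
- r.mark_of(picture, query): "at" ([x, y, z] in m, in world coordinates, good to about 4 mm: a listed point, or the origin of a listed thing).
The state is a dict: "clock": time; "joint_pos": joint angles; "joint_vel": joint speeds; "joint_torque": joint torques, N m; "eef_pos": TCP position; "tool_rot": TCP orientation; "force": force on the tool from outside, world axes, zero at the start; "ft_torque": the same for the moment, N m; "finger_gap": finger opening in m; "finger_force": force on a finger pad.
Only numpy, scipy, OpenCV 4.12 (cv2) and the standard library are available. Lean on these libraries where they do the work, as an engineer would, in place of code of your own. Each camera call takes 0.05 s, during which the arm holds its last target. There are 200 camera calls.

## Working session

There is one attempt and no reset: what is moved stays moved. The work goes in short steps, Python scripts to look and compute and a tool call to move; the robot and the scene stay as the last step left them, time stands still between calls to the robot, and variables do not carry over. Pictures are saved under pics/ and viewed, at most 10 in all, crops included, and the job is handed in when it is done.

Besides the shell and the picture viewer there is one more tool, called after "Emit:" as name(argument=value, ...) on one line, values as JSON. servo_tool: Moves the arm, as the interface text tells. Its arguments: {"type":"object","properties":{"increments":{"type":"array","items":{"type":"array","items":{"type":"number"}}},"squeeze":{"type":"number"}},"required":["increments"]}

```bash
mkdir -p pics; cat > h.py <<'E'
import numpy as np, cv2
from plant import r
from scipy.spatial.transform import Rotation as R
def Rm(c):
    q=np.array(c["attitude"]); return R.from_quat(q[[1,2,3,0]]).as_matrix()
def ray(c,u,v):
    K=np.array([[c["fx"],0,c["cx"]],[0,c["fy"],c["cy"]],[0,0,1]])
    p=cv2.undistortPoints(np.array([[[u,v]]],float),K,np.array([c["k1"],0,0,0.]))[0,0]
    return np.array(c["xyz"]),Rm(c)@np.array([p[0],-p[1],-1])
def onz(c,u,v,z):
    o,d=ray(c,u,v); return o+d*(z-o[2])/d[2]
def proj(c,P):
    q=Rm(c).T@(np.array(P)-np.array(c["xyz"])); x,y=q[0]/-q[2],-q[1]/-q[2]
    s=1+c["k1"]*(x*x+y*y); return np.array([c["fx"]*x*s+c["cx"],c["fy"]*y*s+c["cy"]])
E
python3 - <<'E'
from h import *
for n in("top","side"):
    c=r.read_camera(n); cv2.imwrite(f"pics/{n}0.png",c["img"]); print(n,c["xyz"],c["attitude"],c["fx"],c["k1"])
    for q in("dock","plate","pot","pot_rim","scoop","scoop_hook","scoop_grip","cups","date_box","tray"):
        print(q,[(round(m["p"],2),np.round(m["at"],3).tolist(),proj(c,m["at"]).round().tolist()) for m in r.mark_of(c,q)[:4]])
s=r.get_state();print(s["clock"],s["eef_pos"],s["tool_rot"],s["finger_gap"],s["force"])
E
```

```text
top [ 0.37891273 -0.02160611  1.24869314] [ 0.71421366  0.0621717  -0.06907861 -0.69373026] 463.5602015070942 -0.07502532830506031
dock []
plate [(0.96, [0.41, -0.431, 0.002], [428.0, 293.0]), (0.66, [0.562, -0.434, 0.001], [427.0, 237.0]), (0.61, [0.511, -0.228, -0.001], [353.0, 253.0])]
pot [(0.65, [0.509, 0.1, 0.003], [232.0, 250.0])]
pot_rim [(0.73, [0.504, 0.104, 0.127], [225.0, 247.0])]
scoop [(0.6, [0.426, 0.332, -0.001], [144.0, 279.0]), (0.43, [0.636, 0.22, -0.002], [191.0, 203.0])]
scoop_hook [(0.9, [0.418, 0.366, 0.104], [118.0, 279.0])]
scoop_grip [(0.59, [0.422, 0.366, 0.127], [115.0, 277.0])]
cups [(0.9, [0.638, 0.22, -0.004], [191.0, 203.0])]
date_box [(0.61, [0.743, -0.254, 0.0], [362.0, 171.0])]
tray [(0.8, [0.779, 0.013, 0.002], [267.0, 155.0])]
side [0.40073838 0.94722835 1.07003822] [-0.10445876 -0.03710045  0.38929697  0.91441774] 539.1454109324466 -0.19171280203885338
dock [(0.57, [0.517, -0.23, -0.003], [322.0, 195.0])]
plate [(0.79, [0.413, -0.428, -0.004], [364.0, 160.0]), (0.62, [0.51, -0.232, 0.004], [325.0, 193.0]), (0.55, [0.558, -0.434, -0.001], [319.0, 151.0])]
pot [(0.65, [0.509, 0.101, -0.0], [304.0, 281.0])]
pot_rim [(0.66, [0.509, 0.1, 0.127], [307.0, 247.0])]
scoop [(0.57, [0.422, 0.333, 0.001], [322.0, 367.0])]
scoop_hook [(0.76, [0.418, 0.364, 0.107], [326.0, 354.0])]
scoop_grip [(0.94, [0.417, 0.367, 0.134], [327.0, 349.0])]
cups [(0.73, [0.52, -0.233, -0.002], [321.0, 194.0]), (0.68, [0.635, 0.217, 0.003], [243.0, 307.0])]
date_box [(0.93, [0.741, -0.257, 0.0], [251.0, 177.0])]
tray [(0.62, [0.781, 0.014, -0.002], [211.0, 238.0])]
1.1 [ 0.23348346 -0.47023219  0.2267499 ] [3.58619007e-05 9.73574925e-01 2.28367824e-01 1.59482384e-05] 0.09172480917639028 [0.2366541  0.40720114 0.17504298]
```

View pics/top0.png

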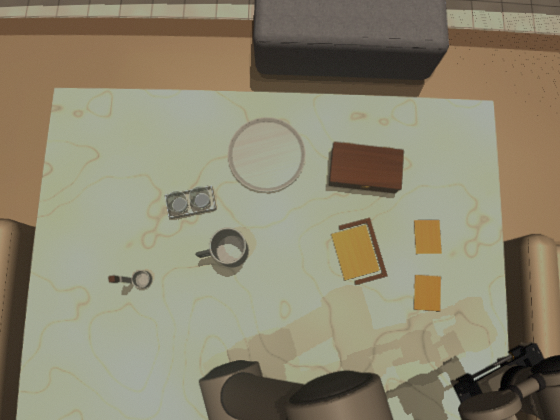

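```bash
python3 - <<'E'
from h import *
c=r.read_camera("top")
for m in r.masks_of(c,"plate")+r.masks_of(c,"dock"):
    k=m["pixels"].astype(np.uint8); cs,_=cv2.findContours(k,0,2); cn=max(cs,key=cv2.contourArea)
    w=np.array([onz(c,*p[0],.004)[:2] for p in cn],np.float32)
    print(round(m["p"],2),cv2.minAreaRect(w), cv2.minAreaRect(cn)[0])
for q in("pot_rim","scoop_hook","scoop_grip","scoop"):
    print(q,[(round(m["p"],2),np.round(m["at"],3)) for m in r.mark_of(c,q)])
im=c["img"][190:340,290:490]; cv2.imwrite("pics/plates.png",cv2.resize(im,None,fx=4,fy=4,interpolation=2))
im=c["img"][230:330,80:260]; cv2.imwrite("pics/scoop.png",cv2.resize(im,None,fx=4.4,fy=4.4,interpolation=2))
E
```

```text
0.96 ((0.4099208414554596, -0.4279899299144745), (0.07120325416326523, 0.09221553057432175), 88.46448516845703) (427.0, 292.5)
0.94 ((0.5154684782028198, -0.23261666297912598), (0.134609192609787, 0.10540871322154999), 16.41929054260254) (354.9384765625, 251.60769653320312)
0.82 ((0.5622515678405762, -0.43308722972869873), (0.09122874587774277, 0.07037951797246933), 2.175384283065796) (427.3615417480469, 236.0076904296875)
0.28 ((0.42899495363235474, 0.3675326704978943), (0.12126527726650238, 0.04947178438305855), 79.72393035888672) (130.60643005371094, 276.8143310546875)
0.86 ((0.5195134878158569, -0.2561015486717224), (0.1668160855770111, 0.09031778573989868), 15.571995735168457) (363.51922607421875, 250.40383911132812)
0.34 ((0.4219163656234741, 0.36758264899253845), (0.045191679149866104, 0.11714241653680801), 1.9716312885284424) (130.5, 279.5)
pot_rim [(0.81, array([0.506, 0.103, 0.125]))]
scoop_hook [(0.87, array([0.418, 0.365, 0.103]))]
scoop_grip [(0.82, array([0.421, 0.368, 0.129]))]
scoop [(0.91, array([0.424, 0.334, 0.001]))]
```

View pics/plates.png

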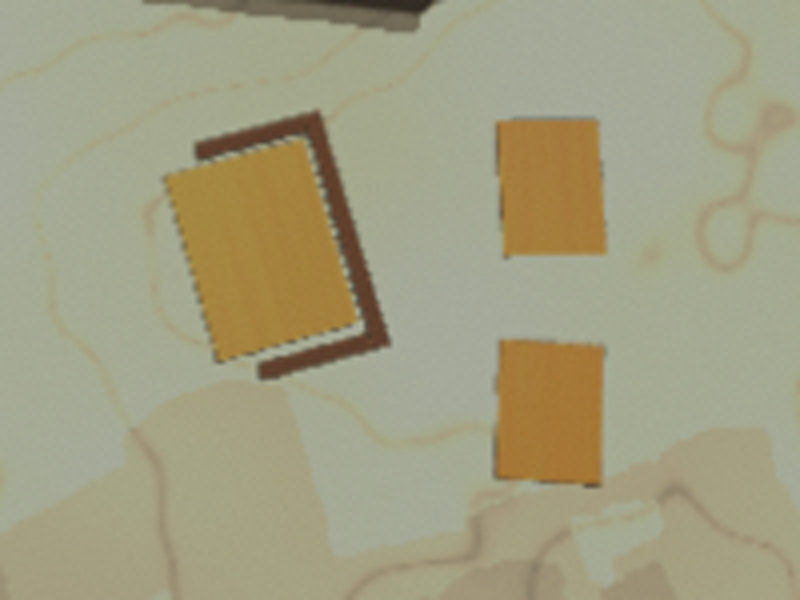

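View pics/scoop.png

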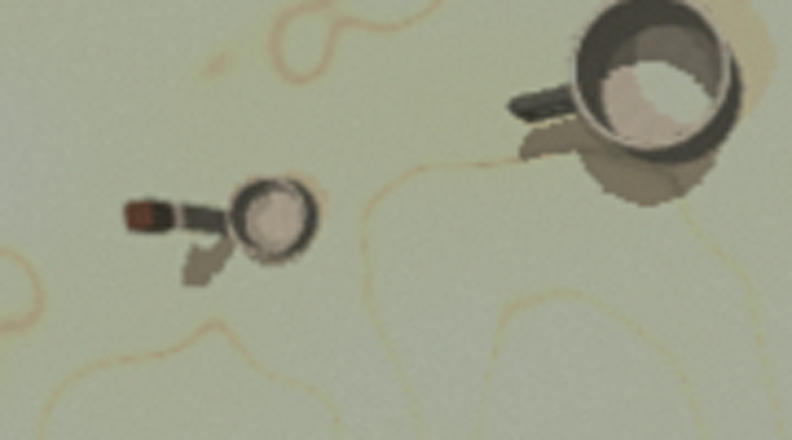

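Plate candidates: px (355,251), (427,236) and (427,293). The one at (355,251) measures about 130×100 mm and lies in the U-shaped dock. The other two are about 92×70 mm, so the largest, (355,251), is the plate. The crop confirms the dock opens toward the image left, facing the pot at (228,247). The scoop stands at (143,279) with its grip block at (115,277), and its hook points away from the pot.

Emit:
servo_tool(increments=[[0, 0, 5, 0.0175, 0.01494, -0.0104, 0.06], [0, 0, 5, 0.0175, 0.01494, -0.0104, 0.06], [0, 0, 5, 0.0175, 0.01494, -0.0104, 0.06], [0, 0, 5, 0.0175, 0.01494, -0.0104, 0.06], [0, 0, 5, 0.0175, 0.01494, -0.0104, 0.06], [0, 0, 5, 0.0175, 0.01494, -0.0104, 0.06], [0, 0, 5, 0.0175, 0.01494, -0.0104, 0.06], [0, 0, 5, 0.0175, 0.01494, -0.0104, 0.06], [0, 0, 5, 0.0175, 0.01494, -0.0104, 0.06], [0, 0, 5, 0.0175, 0.01494, -0.0104, 0.06], [0, 0, 5, 0.0175, 0.01494, -0.0104, 0.06], [0, 0, 5, 0.0175, 0.01494, -0.0104, 0.06], [0, 0, 5, 0.0175, 0.01494, -0.0104, 0.06], [0, 0, 5, 0.0175, 0.01494, -0.0104, 0.06], [0, 0, 5, 0.0175, 0.01494, -0.0104, 0.06], [0, 0, 5, 0.0175, 0.01494, -0.0104, 0.06], [0, 0, 0, 0, 0, 0, 0.06], [0, 0, 0, 0, 0, 0, 0.06]])

```text
clock: 2.95
eef_pos: [0.5137, -0.2303, 0.0596]
tool_rot: [-0.001, 0.599, 0.801, -0.0]
force: [-0.8, -0.1, 0.2]
finger_gap: 0.0602
finger_force: 0.0
```

Emit:
servo_tool(increments=[[0, 0, 0, 0, 0, -0.016, 0.06], [0, 0, 0, 0, 0, -0.016, 0.06], [0, 0, 0, 0, 0, -0.016, 0.06], [0, 0, 0, 0, 0, -0.004, 0.06], [0, 0, 0, 0, 0, -0.002, 0.06], [0, 0, 0, 0, 0, -0.002, 0.06], [0, 0, 0, 0, 0, 0, 0.06], [0, 0, 0, 0, 0, 0, 0.06]])

```text
clock: 3.62
eef_pos: [0.5138, -0.2317, 0.0052]
tool_rot: [0.001, 0.599, 0.801, 0.0]
force: [0.7, -1.0, -0.4]
finger_gap: 0.0598
finger_force: 0.0
```

Emit:
servo_tool(increments=[[0, 0, 0, 0, 0, -0.001, 0.06], [0, 0, 0, 0, 0, -0.001, 0.06], [0, 0, 0, 0, 0, 0, 0.06], [0, 0, 0, 0, 0, 0, 0.06]])

```text
clock: 3.95
eef_pos: [0.514, -0.2316, 0.0042]
tool_rot: [0.001, 0.599, 0.801, -0.0]
force: [-3.7, 0.2, 12.1]
finger_gap: 0.0599
finger_force: 5.8
```

Emit:
servo_tool(increments=[[0, 0, 0, -0.0014, 0.0048, 0, 0.06], [0, 0, 0, -0.0014, 0.0048, 0, 0.06], [0, 0, 0, -0.0014, 0.0048, 0, 0.06], [0, 0, 0, -0.0014, 0.0048, 0, 0.06], [0, 0, 0, -0.0014, 0.0048, 0, 0.06], [0, 0, 0, -0.0014, 0.0048, 0, 0.06]])

```text
clock: 4.45
eef_pos: [0.5072, -0.2041, 0.0043]
tool_rot: [0.003, 0.599, 0.801, 0.0]
force: [2.0, -4.0, 6.5]
finger_gap: 0.0599
finger_force: 3.4
```

```bash
cat >> h.py <<'E'
def plate(c,lo=(.42,-.3),hi=(.65,.1)):
    for m in r.masks_of(c,"plate"):
        cs,_=cv2.findContours(m["pixels"].astype(np.uint8),0,2); cn=max(cs,key=cv2.contourArea)
        w=np.array([onz(c,*p[0],.004)[:2] for p in cn],np.float32); a=cv2.minAreaRect(w)
        if .4<a[0][0]<.66 and -.3<a[0][1]<.15: print("plate",round(m["p"],2),np.round(a[0],4),np.round(a[1],3),round(a[2],1))
    print("mark",[(round(m["p"],2),np.round(m["at"],3)) for m in r.mark_of(c,"plate") if m["at"][1]>-.35])
E
python3 - <<'E'
from h import *
for n in("top","side"): plate(r.read_camera(n))
E
```

```text
mark []
plate 0.76 [ 0.5071 -0.2113] [0.132 0.102] 6.6
mark [(0.6, array([ 0.508, -0.21 ,  0.004]))]
```

Emit:
servo_tool(increments=[[0, 0, 0, 0, 0, -0.0006, 0.06], [0, 0, 0, -0.0017, 0.0058, 0, 0.06], [0, 0, 0, -0.0017, 0.0058, 0, 0.06], [0, 0, 0, -0.0017, 0.0058, 0, 0.06], [0, 0, 0, -0.0017, 0.0058, 0, 0.06], [0, 0, 0, -0.0017, 0.0058, 0, 0.06], [0, 0, 0, -0.0017, 0.0058, 0, 0.06], [0, 0, 0, -0.0017, 0.0058, 0, 0.06], [0, 0, 0, -0.0017, 0.0058, 0, 0.06], [0, 0, 0, -0.0017, 0.0058, 0, 0.06], [0, 0, 0, -0.0017, 0.0058, 0, 0.06]])

```text
clock: 5.67
eef_pos: [0.4913, -0.1466, 0.0043]
tool_rot: [0.005, 0.599, 0.801, 0.0]
force: [1.0, -5.7, 11.4]
finger_gap: 0.0601
finger_force: 5.6
```

```bash
python3 - <<'E'
from h import *
for n in("top","side"): c=r.read_camera(n);plate(c)
im=c["img"][120:300,220:440]; cv2.imwrite("pics/s1.png",cv2.resize(im,None,fx=3,fy=3,interpolation=2))
E
```

```text
mark [(0.59, array([0.422, 0.367, 0.13 ]))]
plate 0.84 [ 0.4913 -0.1564] [0.094 0.133] 87.9
mark [(0.62, array([ 0.491, -0.162,  0.004]))]
```

View pics/s1.png

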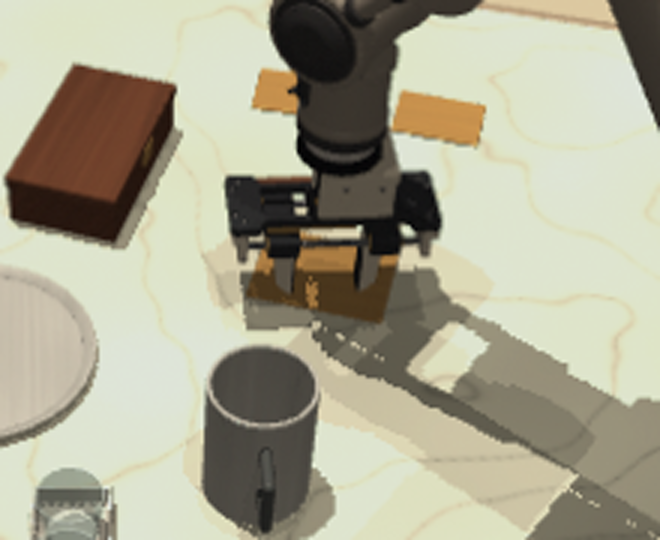

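The side view shows the plate following the two fingertips out of the dock. Its front edge now runs about (302,217)–(349,227) in the full image, and it is still flat.

Emit:
servo_tool(increments=[[0, 0, 0, 0.0021, 0.0068, 0, 0.06], [0, 0, 0, 0.0021, 0.0068, 0, 0.06], [0, 0, 0, 0.0021, 0.0068, 0, 0.06], [0, 0, 0, 0.0021, 0.0068, 0, 0.06], [0, 0, 0, 0.0021, 0.0068, 0, 0.06], [0, 0, 0, 0.0021, 0.0068, 0, 0.06], [0, 0, 0, 0.0021, 0.0068, 0, 0.06], [0, 0, 0, 0.0021, 0.0068, 0, 0.06], [0, 0, 0, 0.0021, 0.0068, 0, 0.06], [0, 0, 0, 0.0021, 0.0068, 0, 0.06], [0, 0, 0, 0.0021, 0.0068, 0, 0.06], [0, 0, 0, 0.0021, 0.0068, 0, 0.06], [0, 0, 0, 0.0021, 0.0068, 0, 0.06], [0, 0, 0, 0.0021, 0.0068, 0, 0.06], [0, 0, 0, 0.0021, 0.0068, 0, 0.06], [0, 0, 0, 0.0021, 0.0068, 0, 0.06], [0, 0, 0, 0, 0, 0, 0.06]])

```text
clock: 7.38
eef_pos: [0.5241, -0.0361, 0.0042]
tool_rot: [0.003, 0.598, 0.801, 0.001]
force: [-0.3, -0.7, 14.9]
finger_gap: 0.0601
finger_force: 7.4
```

```bash
python3 - <<'E'
from h import *
c=r.read_camera("side");plate(c)
for m in r.mark_of(c,"pot"):print(m["p"],np.round(m["at"],3))
im=c["img"][140:320,220:440]; cv2.imwrite("pics/s2.png",cv2.resize(im,None,fx=3,fy=3,interpolation=2))
E
```

```text
plate 0.71 [ 0.462  -0.0627] [0.068 0.044] 51.3
mark [(0.71, array([ 0.509, -0.075,  0.003]))]
0.62 [0.511 0.101 0.   ]
```

View pics/s2.png

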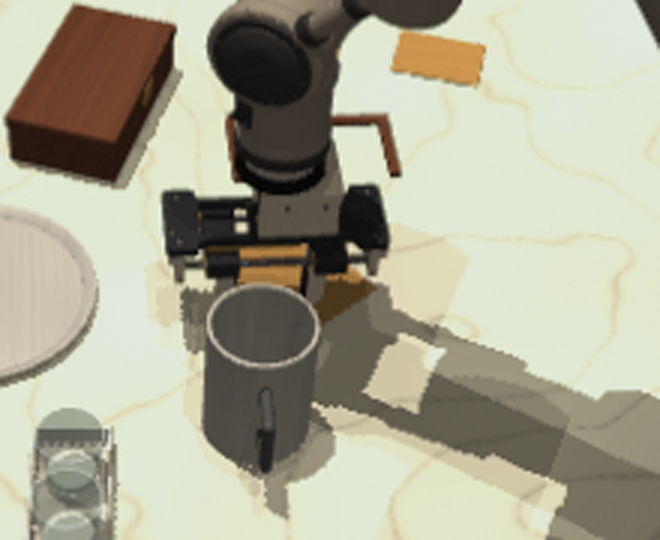

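Emit:
servo_tool(increments=[[0, 0, 0, 0, 0, 0.01, 0.06], [0, 0, 0, 0, 0, 0.02, 0.06], [0, 0, 0, 0, -0.03, 0.02, 0.06], [0, 0, 0, 0, -0.03, 0.02, 0.06], [0, 0, 0, 0, -0.03, 0.01, 0.06], [0, 0, 0, 0, -0.03, 0, 0.06], [0, 0, 0, 0, -0.03, 0, 0.06], [0, 0, 0, 0, -0.03, 0, 0.06]])

```text
clock: 8.25
eef_pos: [0.5216, -0.217, 0.0828]
tool_rot: [0.001, 0.599, 0.801, 0.0]
force: [0.4, 0.2, 0.1]
finger_gap: 0.0599
finger_force: 0.0
```

```bash
python3 - <<'E'
from h import *
c=r.read_camera("top");plate(c)
for q in("pot","pot_rim"):
  for m in r.mark_of(c,q):print(q,m["p"],np.round(m["at"],3))
im=c["img"][170:350,200:420]; cv2.imwrite("pics/t2.png",cv2.resize(im,None,fx=3,fy=3,interpolation=2))
c=r.read_camera("side");plate(c)
E
```

```text
plate 0.86 [ 0.5125 -0.0767] [0.101 0.13 ] 53.0
mark []
pot 0.92 [0.508 0.101 0.002]
pot_rim 0.96 [0.506 0.104 0.126]
plate 0.96 [ 0.5087 -0.0759] [0.102 0.133] 53.5
mark [(0.7, array([ 0.51 , -0.074,  0.005]))]
```

View pics/t2.png

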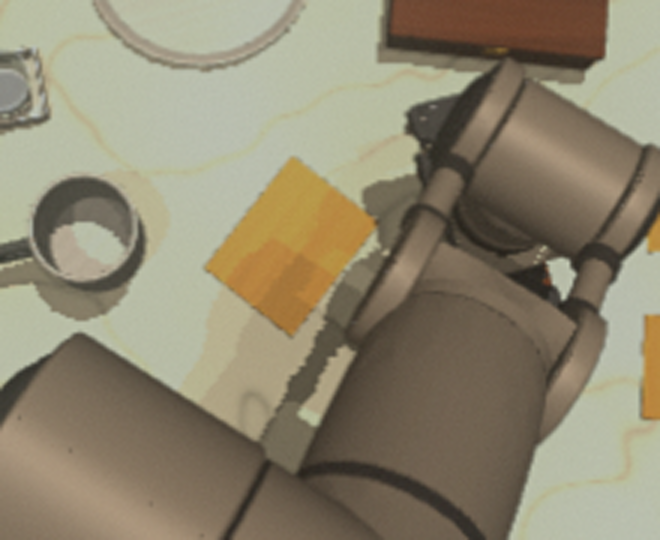

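The plate was caught by the dock's side strip after lagging slightly, so it has turned 53° and sits centred at (0.511, -0.076) with one corner toward the pot. I'll regrip along its long axis and turn it +37° while sliding it to the pot.

Emit:
servo_tool(increments=[[0, 0, -5.93, -0.0012, 0.0157, -0.005, 0.075], [0, 0, -5.93, -0.0012, 0.0157, -0.005, 0.075], [0, 0, -5.93, -0.0012, 0.0157, -0.005, 0.075], [0, 0, -5.93, -0.0012, 0.0157, -0.005, 0.075], [0, 0, -5.93, -0.0012, 0.0157, -0.005, 0.075], [0, 0, -5.93, -0.0012, 0.0157, -0.005, 0.075], [0, 0, -5.93, -0.0012, 0.0157, -0.005, 0.075], [0, 0, -5.93, -0.0012, 0.0157, -0.005, 0.075], [0, 0, -5.93, -0.0012, 0.0157, -0.005, 0.075], [0, 0, 0, 0, 0, -0.015, 0.075], [0, 0, 0, 0, 0, -0.015, 0.075], [0, 0, 0, 0, 0, 0, 0.075], [0, 0, 0, 0, 0, 0, 0.075]])

```text
clock: 9.73
eef_pos: [0.5105, -0.0734, 0.0066]
tool_rot: [-0.0, 0.895, 0.447, -0.001]
force: [-0.3, -0.2, 0.2]
finger_gap: 0.0747
finger_force: 0.0
```

Emit:
servo_tool(increments=[[0, 0, 0, 0, 0, -0.0015, 0.075], [0, 0, 0, 0, 0, -0.0015, 0.075], [0, 0, 0, 0, 0, -0.001, 0.075], [0, 0, 0, 0, 0, 0, 0.075], [0, 0, 0, 0, 0, 0, 0.075]])

```text
clock: 10.15
eef_pos: [0.5113, -0.0744, 0.0042]
tool_rot: [0.0, 0.895, 0.446, 0.001]
force: [-1.2, 1.4, 10.0]
finger_gap: 0.0747
finger_force: 4.9
```

Emit:
servo_tool(increments=[[0, 0, 0, 0, 0, -0.0006, 0.075], [0, 0, 2.64, 0, 0.003, 0, 0.075], [0, 0, 2.64, 0, 0.003, 0, 0.075], [0, 0, 2.64, 0, 0.003, 0, 0.075], [0, 0, 2.64, 0, 0.003, 0, 0.075], [0, 0, 2.64, 0, 0.003, 0, 0.075], [0, 0, 2.64, 0, 0.003, 0, 0.075], [0, 0, 2.64, 0, 0.003, 0, 0.075], [0, 0, 2.64, 0, 0.003, 0, 0.075], [0, 0, 2.64, 0, 0.003, 0, 0.075], [0, 0, 2.64, 0, 0.003, 0, 0.075], [0, 0, 2.64, 0, 0.003, 0, 0.075], [0, 0, 2.64, 0, 0.003, 0, 0.075], [0, 0, 2.64, 0, 0.003, 0, 0.075], [0, 0, 2.64, 0, 0.003, 0, 0.075], [0, 0, 0, 0, 0, 0, 0.075]])

```text
clock: 11.48
eef_pos: [0.5133, -0.0335, 0.0043]
tool_rot: [0.003, 0.706, 0.708, 0.001]
force: [1.5, -4.3, 10.0]
finger_gap: 0.0746
finger_force: 5.3
```

```bash
python3 - <<'E'
from h import *
for n in("top","side"): plate(r.read_camera(n))
E
```

```text
plate 0.46 [ 0.5195 -0.1334] [0.013 0.032] 72.5
mark []
plate 0.7 [ 0.5122 -0.0655] [0.031 0.078] 78.3
plate 0.41 [ 0.4444 -0.2766] [0.034 0.088] 33.9
mark [(0.67, array([ 0.511, -0.065,  0.007]))]
```

Emit:
servo_tool(increments=[[0, 0, 0, 0, 0.0042, -0.0003, 0.075], [0, 0, 0, 0, 0.0042, 0, 0.075], [0, 0, 0, 0, 0.0042, 0, 0.075], [0, 0, 0, 0, 0.0042, 0, 0.075], [0, 0, 0, 0, 0.0042, 0, 0.075], [0, 0, 0, 0, 0.0042, 0, 0.075], [0, 0, 0, 0, 0.0042, 0, 0.075], [0, 0, 0, 0, 0, 0, 0.075], [0, 0, 0, 0, 0, 0.01, 0.075], [0, 0, 0, 0, 0, 0.02, 0.075], [0, 0, 0, 0, -0.03, 0.02, 0.075], [0, 0, 0, 0, -0.03, 0.02, 0.075], [0, 0, 0, 0, -0.03, 0.01, 0.075], [0, 0, 0, 0, -0.03, 0, 0.075], [0, 0, 0, 0, -0.03, 0, 0.075], [0, 0, 0, 0, -0.03, 0, 0.075]])

```text
clock: 13.12
eef_pos: [0.5107, -0.1844, 0.083]
tool_rot: [0.0, 0.707, 0.707, 0.0]
force: [-0.0, 0.2, 0.4]
finger_gap: 0.075
finger_force: 0.0
```

```bash
python3 - <<'E'
from h import *
for n in("top","side"):
  c=r.read_camera(n); plate(c)
  for q in("pot","pot_rim"):
    for m in r.mark_of(c,q):print(q,m["p"],np.round(m["at"],3))
E
```

```text
plate 0.83 [ 0.5077 -0.039 ] [0.1  0.13] 53.3
mark [(0.58, array([ 0.504, -0.037,  0.002]))]
pot 0.79 [0.511 0.101 0.003]
pot_rim 0.93 [0.505 0.104 0.125]
plate 0.58 [ 0.5033 -0.0371] [0.101 0.135] 53.1
mark [(0.91, array([ 0.507, -0.037,  0.003]))]
pot 0.65 [0.509 0.1   0.   ]
pot 0.18 [0.782 0.015 0.001]
pot_rim 0.78 [0.505 0.101 0.124]
pot_rim 0.65 [0.419 0.365 0.131]
pot_rim 0.48 [0.634 0.219 0.004]
```

The plate slid but didn't turn: it is at (0.506, -0.038) with its long edge still facing 53°. I'll keep that orientation and slide it mostly sideways so the long edge sits at the pot's foot, with target centre about (0.447, 0.022). The scoop will hang on that side.

Emit:
servo_tool(increments=[[0, 0, -4.11, -0.0006, 0.0162, -0.005, 0.075], [0, 0, -4.11, -0.0006, 0.0162, -0.005, 0.075], [0, 0, -4.11, -0.0006, 0.0162, -0.005, 0.075], [0, 0, -4.11, -0.0006, 0.0162, -0.005, 0.075], [0, 0, -4.11, -0.0006, 0.0162, -0.005, 0.075], [0, 0, -4.11, -0.0006, 0.0162, -0.005, 0.075], [0, 0, -4.11, -0.0006, 0.0162, -0.005, 0.075], [0, 0, -4.11, -0.0006, 0.0162, -0.005, 0.075], [0, 0, -4.11, -0.0006, 0.0162, -0.005, 0.075], [0, 0, 0, 0, 0, -0.015, 0.075], [0, 0, 0, 0, 0, -0.015, 0.075], [0, 0, 0, 0, 0, 0, 0.075], [0, 0, 0, 0, 0, -0.0015, 0.075], [0, 0, 0, 0, 0, -0.0015, 0.075], [0, 0, 0, 0, 0, -0.001, 0.075], [0, 0, 0, 0, 0, -0.001, 0.075], [0, 0, 0, 0, 0, 0, 0.075], [0, 0, 0, 0, 0, 0, 0.075]])

```text
clock: 15.12
eef_pos: [0.5058, -0.037, 0.0042]
tool_rot: [0.0, 0.895, 0.446, 0.001]
force: [-4.8, 2.9, 16.4]
finger_gap: 0.075
finger_force: 8.7
```

Emit:
servo_tool(increments=[[0, 0, 0, -0.0038, 0.0038, 0, 0.075], [0, 0, 0, -0.0038, 0.0038, 0, 0.075], [0, 0, 0, -0.0038, 0.0038, 0, 0.075], [0, 0, 0, -0.0038, 0.0038, 0, 0.075], [0, 0, 0, -0.0038, 0.0038, 0, 0.075], [0, 0, 0, -0.0038, 0.0038, 0, 0.075], [0, 0, 0, -0.0038, 0.0038, 0, 0.075], [0, 0, 0, -0.0038, 0.0038, 0, 0.075], [0, 0, 0, -0.0038, 0.0038, 0, 0.075], [0, 0, 0, -0.0038, 0.0038, 0, 0.075], [0, 0, 0, 0, 0, 0, 0.075]])

```text
clock: 16.03
eef_pos: [0.4706, 0.0003, 0.0044]
tool_rot: [0.002, 0.895, 0.446, 0.003]
force: [2.8, 0.1, 11.2]
finger_gap: 0.075
finger_force: 5.9
```

```bash
python3 - <<'E'
from h import *
for n in("top","side"):
  c=r.read_camera(n); plate(c)
im=c["img"][180:300,250:430]; cv2.imwrite("pics/s3.png",cv2.resize(im,None,fx=4,fy=4,interpolation=2))
E
```

```text
mark []
plate 0.66 [0.4302 0.0199] [0.076 0.107] 5.8
mark [(0.79, array([0.473, 0.002, 0.003]))]
```

View pics/s3.png

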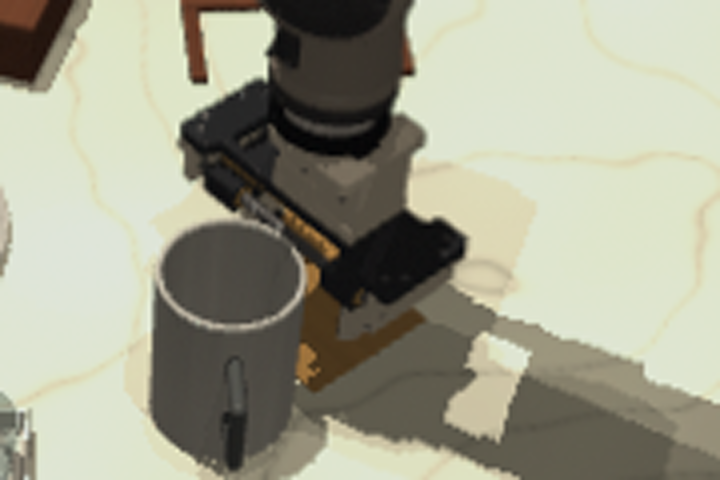

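Emit:
servo_tool(increments=[[0, 0, 0, -0.0032, 0.0024, -0.0003, 0.075], [0, 0, 0, -0.0032, 0.0024, 0, 0.075], [0, 0, 0, -0.0032, 0.0024, 0, 0.075], [0, 0, 0, -0.0032, 0.0024, 0, 0.075], [0, 0, 0, -0.0032, 0.0024, 0, 0.075], [0, 0, 0, 0, 0, 0, 0.075], [0, 0, 0, 0, 0, 0.01, 0.075], [0, 0, 0, 0, 0, 0.02, 0.075], [0, 0, 0, -0.018, -0.024, 0.02, 0.075], [0, 0, 0, -0.018, -0.024, 0.03, 0.075], [0, 0, 0, 0, -0.035, 0.03, 0.075], [0, 0, 0, 0, -0.035, 0.03, 0.075], [0, 0, 0, 0, -0.035, 0, 0.075], [0, 0, 0, 0, -0.035, 0, 0.075], [0, 0, 0, 0, 0, 0, 0.075]])

```text
clock: 17.58
eef_pos: [0.4167, -0.1737, 0.1369]
tool_rot: [0.003, 0.896, 0.444, 0.001]
force: [0.6, -0.3, -0.1]
finger_gap: 0.0748
finger_force: 0.0
```

```bash
python3 - <<'E'
from h import *
for n in("top","side"):
  c=r.read_camera(n); plate(c)
  for q in("pot","pot_rim","scoop","scoop_hook","scoop_grip"):
    for m in r.mark_of(c,q)[:1]:print(q,m["p"],np.round(m["at"],3))
E
```

```text
plate 0.73 [0.4568 0.01  ] [0.101 0.129] 52.3
mark [(0.74, array([ 0.454,  0.016, -0.002])), (0.59, array([0.509, 0.099, 0.002]))]
pot 0.92 [0.512 0.103 0.004]
pot_rim 0.6 [0.504 0.106 0.127]
scoop 0.58 [ 0.424  0.331 -0.003]
scoop_hook 0.56 [0.422 0.368 0.107]
scoop_grip 0.83 [0.42  0.368 0.129]
plate 0.74 [0.4539 0.0116] [0.102 0.131] 51.2
mark [(0.95, array([0.457, 0.013, 0.005])), (0.36, array([0.634, 0.22 , 0.002]))]
pot 0.6 [0.635 0.222 0.005]
pot_rim 0.93 [0.507 0.101 0.122]
scoop 0.76 [0.423 0.334 0.005]
scoop_hook 0.55 [0.418 0.362 0.105]
```

Emit:
servo_tool(increments=[[0, 0, 2.265, 0.0002, 0.027, 0.02, 0.05], [0, 0, 2.265, 0.0002, 0.027, 0.02, 0.05], [0, 0, 2.265, 0.0002, 0.027, 0.02, 0.05], [0, 0, 2.265, 0.0002, 0.027, 0.02, 0.05], [0, 0, 2.265, 0.0002, 0.027, 0, 0.05], [0, 0, 2.265, 0.0002, 0.027, 0, 0.05], [0, 0, 2.265, 0.0002, 0.027, 0, 0.05], [0, 0, 2.265, 0.0002, 0.027, 0, 0.05], [0, 0, 2.265, 0.0002, 0.027, 0, 0.05], [0, 0, 2.265, 0.0002, 0.027, 0, 0.05], [0, 0, 2.265, 0.0002, 0.027, 0, 0.05], [0, 0, 2.265, 0.0002, 0.027, 0, 0.05], [0, 0, 2.265, 0.0002, 0.027, 0, 0.05], [0, 0, 2.265, 0.0002, 0.027, 0, 0.05], [0, 0, 2.265, 0.0002, 0.027, 0, 0.05], [0, 0, 2.265, 0.0002, 0.027, 0, 0.05], [0, 0, 2.265, 0.0002, 0.027, 0, 0.05], [0, 0, 2.265, 0.0002, 0.027, 0, 0.05], [0, 0, 2.265, 0.0002, 0.027, 0, 0.05], [0, 0, 2.265, 0, 0.027, 0, 0.05]])

```text
clock: 20.05
eef_pos: [0.4194, 0.3734, 0.2151]
tool_rot: [0.0, 0.653, 0.757, -0.0]
force: [0.9, 0.2, -0.1]
finger_gap: 0.0499
finger_force: 0.0
```

```bash
python3 - <<'E'
from h import *
c=r.read_camera("side")
print(r.get_state()["eef_pos"])
for q in("scoop","scoop_hook","scoop_grip"):
    for m in r.mark_of(c,q)[:2]:print(q,m["p"],np.round(m["at"],3))
E
```

```text
[0.4191091  0.37747386 0.21493226]
scoop 0.65 [0.426 0.336 0.003]
scoop_hook 0.59 [0.418 0.365 0.103]
scoop_grip 0.67 [0.42  0.366 0.132]
scoop_grip 0.51 [0.508 0.1   0.124]
```

Emit:
servo_tool(increments=[[0, 0, 0, 0, 0, -0.015, 0.05], [0, 0, 0, 0, 0, -0.015, 0.05], [0, 0, 0, 0, 0, 0, 0.05], [0, 0, 0, 0, 0, 0, 0.05]])

```text
clock: 20.58
eef_pos: [0.4195, 0.3708, 0.185]
tool_rot: [-0.0, 0.655, 0.756, -0.001]
force: [0.0, -0.2, -0.2]
finger_gap: 0.05
finger_force: 0.0
```

Emit:
servo_tool(increments=[[0, 0, 0, 0.0005, -0.004, -0.014, 0.05], [0, 0, 0, 0, 0, -0.018, 0.05], [0, 0, 0, 0, 0, -0.018, 0.05], [0, 0, 0, 0, 0, -0.014, 0.05], [0, 0, 0, 0, 0, -0.008, 0.05], [0, 0, 0, 0, 0, 0, 0.05], [0, 0, 0, 0, 0, 0, 0.05]], squeeze=30)

```text
clock: 21.17
eef_pos: [0.4206, 0.368, 0.114]
tool_rot: [0.0, 0.654, 0.756, 0.0]
force: [0.6, -0.8, 0.8]
finger_gap: 0.05
finger_force: 0.0
```

```bash
python3 - <<'E'
from h import *
c=r.read_camera("side")
s=r.get_state();print(s["eef_pos"],s["force"])
im=c["img"][300:400,260:400]; cv2.imwrite("pics/s4.png",cv2.resize(im,None,fx=5,fy=5,interpolation=2))
E
```

```text
[0.42081605 0.3682795  0.1144562 ] [0.55722955 1.24686558 0.41393094]
```

View pics/s4.png

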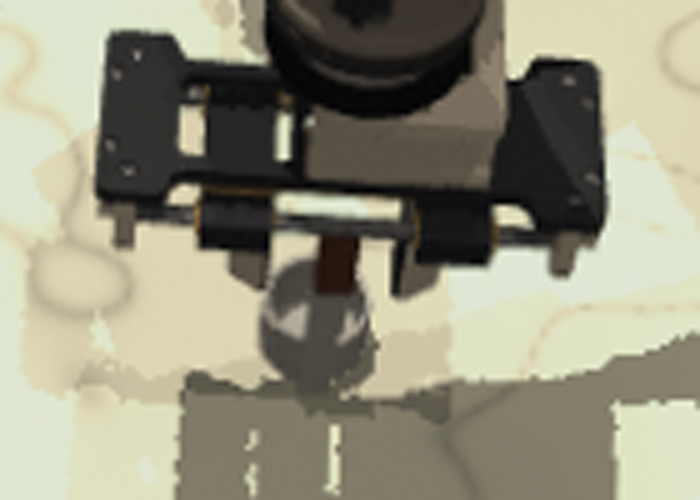

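The block is centred between the fingers in the side view (crop (337,260)). Closing on it now.

Emit:
servo_tool(increments=[[0, 0, 0, 0, 0, 0, 0.01], [0, 0, 0, 0, 0, 0, 0.01], [0, 0, 0, 0, 0, 0, 0.01], [0, 0, 0, 0, 0, 0, 0.01], [0, 0, 0, 0, 0, 0, 0.01], [0, 0, 0, 0, 0, 0, 0.01]], squeeze=30)

```text
clock: 21.72
eef_pos: [0.4201, 0.3681, 0.1133]
tool_rot: [0.0, 0.654, 0.756, 0.0]
force: [-0.3, -0.1, -0.1]
finger_gap: 0.0158
finger_force: 30.0
```

Emit:
servo_tool(increments=[[0, 0, 0, 0, 0, 0.01, 0.01], [0, 0, 0, 0, 0, 0.018, 0.01], [0, 0, 0, 0, 0, 0.022, 0.01], [0, 0, 0, 0, 0, 0.022, 0.01], [0, 0, 0, 0, 0, 0.022, 0.01], [0, 0, 0, 0, 0, 0.022, 0.01], [0, 0, 0, 0, 0, 0.022, 0.01], [0, 0, 0, 0, 0, 0.018, 0.01], [0, 0, 0, 0, 0, 0, 0.01]])

```text
clock: 22.47
eef_pos: [0.4213, 0.369, 0.2739]
tool_rot: [0.001, 0.654, 0.756, 0.004]
force: [1.0, -0.3, -0.6]
finger_gap: 0.0162
finger_force: 30.0
```

Emit:
servo_tool(increments=[[0, 0, -2, 0.002, -0.009, 0, 0.01], [0, 0, -2.75, 0.0037, -0.0179, 0, 0.01], [0, 0, -2.75, 0.0037, -0.0179, 0, 0.01], [0, 0, -2.75, 0.0037, -0.0179, 0, 0.01], [0, 0, -2.75, 0.0037, -0.0179, 0, 0.01], [0, 0, -2.75, 0.0037, -0.0179, 0, 0.01], [0, 0, -2.75, 0.0037, -0.0179, 0, 0.01], [0, 0, -2.75, 0.0037, -0.0179, 0, 0.01], [0, 0, -2.75, 0.0037, -0.0179, 0, 0.01], [0, 0, -2.75, 0.0037, -0.0179, 0, 0.01], [0, 0, -2.75, 0.0037, -0.0179, 0, 0.01], [0, 0, -2.75, 0.0037, -0.0179, 0, 0.01], [0, 0, -2.75, 0.0037, -0.0179, 0, 0.01], [0, 0, -2.75, 0.0037, -0.0179, 0, 0.01], [0, 0, -2.75, 0.0037, -0.0179, 0, 0.01], [0, 0, -2.75, 0.0037, -0.0179, 0, 0.01], [0, 0, -2.75, 0.0037, -0.0179, 0, 0.01], [0, 0, 0, 0, -0.004, 0, 0.01], [0, 0, 0, 0, 0, 0, 0.01], [0, 0, 0, 0, 0, 0, 0.01]])

```text
clock: 24.13
eef_pos: [0.4806, 0.0687, 0.2684]
tool_rot: [-0.001, 0.898, 0.441, -0.001]
force: [-0.7, 0.2, -0.2]
finger_gap: 0.0161
finger_force: 30.0
```

```bash
python3 - <<'E'
from h import *
s=r.get_state();print(s["eef_pos"],s["tool_rot"],s["force"],s["finger_gap"])
for n in("side","top"):
  c=r.read_camera(n)
  for q in("scoop","scoop_hook","scoop_grip","pot_rim"):
    for m in r.mark_of(c,q)[:2]:print(n,q,round(m["p"],2),np.round(m["at"],3))
  if n=="side":
    im=c["img"][120:320,200:460]; cv2.imwrite("pics/s5.png",cv2.resize(im,None,fx=3,fy=3,interpolation=2))
E
```

```text
[0.4806144  0.06867636 0.26840165] [-5.66438427e-04  8.97736853e-01  4.40531134e-01 -7.35628195e-04] [-0.70323769  0.18782851 -0.20776698] 0.01611897709457925
side scoop 0.84 [0.459 0.04  0.155]
side scoop 0.24 [0.454 0.014 0.004]
side scoop_hook 0.6 [0.482 0.064 0.26 ]
side scoop_grip 0.77 [0.482 0.065 0.288]
side pot_rim 0.68 [0.509 0.102 0.126]
top scoop 0.38 [0.463 0.041 0.154]
top scoop_grip 0.31 [0.457 0.015 0.001]
top scoop_grip 0.28 [0.462 0.039 0.154]
```

View pics/s5.png

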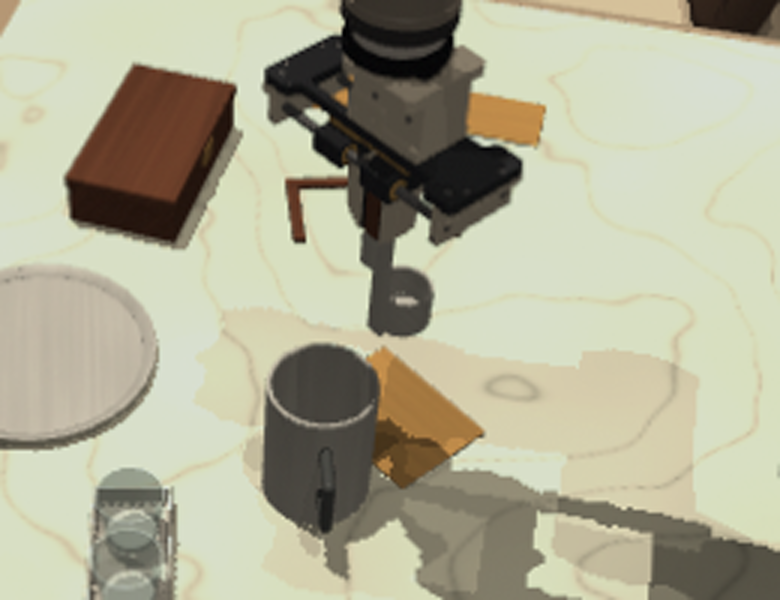

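Held upright: the side view shows the scoop's hook above the near rim with the bowl outside it at crop (403,300), over the plate. The marks agree to about 3 mm, so I'm lowering it and watching the force.

Emit:
servo_tool(increments=[[0, 0, 0, 0, 0, -0.018, 0.01], [0, 0, 0, 0, 0, -0.02, 0.01], [0, 0, 0, 0, 0, -0.02, 0.01], [0, 0, 0, 0, 0, -0.02, 0.01], [0, 0, 0, 0, 0, -0.015, 0.01], [0, 0, 0, 0, 0, -0.01, 0.01], [0, 0, 0, 0, 0, 0, 0.01], [0, 0, 0, 0, 0, 0, 0.01]])

```text
clock: 25.3
eef_pos: [0.4812, 0.0687, 0.1661]
tool_rot: [-0.0, 0.898, 0.441, -0.0]
force: [-0.8, 0.0, -0.0]
finger_gap: 0.0159
finger_force: 30.0
```

```bash
python3 - <<'E'
from h import *
s=r.get_state();print(s["eef_pos"],s["force"])
for i in range(2):
 for n in("side","top"):
  c=r.read_camera(n)
  for q in("scoop","scoop_hook","scoop_grip","pot_rim","pot"):
    for m in r.mark_of(c,q)[:1]:print(n,q,round(m["p"],2),np.round(m["at"],3))
  if n=="side":
    im=c["img"][190:290,270:390]; cv2.imwrite("pics/s6.png",cv2.resize(im,None,fx=6,fy=6,interpolation=2))
    # predicted: rim circle and hook in picture
    P=np.array([.5075,.102,.125]);T=np.array(s["eef_pos"]);nn=np.array([.616,.788,0])
    print("rim near wall px",(proj(c,P-.043*nn)-[270,190])*6,"prong bottom px",(proj(c,T+[0,0,-.030]+.008*nn)-[270,190])*6,"pot rim left/right",[(proj(c,P+.045*np.array([np.cos(a),np.sin(a),0]))-[270,190])*6 for a in np.radians([0,90,180,270])])
E
```

```text
[0.48122261 0.06869184 0.16614711] [-0.82526012  0.01580252 -0.00197521]
side scoop 0.98 [0.458 0.044 0.052]
side scoop_hook 0.84 [0.481 0.066 0.157]
side scoop_grip 0.97 [0.481 0.066 0.185]
side pot_rim 0.71 [0.51  0.1   0.125]
side pot 0.72 [ 0.508  0.099 -0.002]
rim near wall px [302.10933159 297.8851794 ] prong bottom px [288.39058737 288.96677185] pot rim left/right [array([109.18460227, 328.59474314]), array([199.884366  , 433.40123674]), array([334.43894635, 367.84892689]), array([241.76450564, 266.98309702])]
top scoop 0.44 [0.461 0.036 0.053]
side scoop 0.65 [0.458 0.041 0.055]
side scoop_hook 0.95 [0.481 0.067 0.156]
side scoop_grip 0.89 [0.482 0.067 0.185]
side pot_rim 0.81 [0.509 0.103 0.126]
side pot 0.66 [ 0.507  0.1   -0.002]
rim near wall px [302.10933159 297.8851794 ] prong bottom px [288.39058737 288.96677185] pot rim left/right [array([109.18460227, 328.59474314]), array([199.884366  , 433.40123674]), array([334.43894635, 367.84892689]), array([241.76450564, 266.98309702])]
top scoop 0.55 [0.464 0.036 0.053]
top pot_rim 0.39 [ 0.743 -0.256 -0.002]
```

View pics/s6.png

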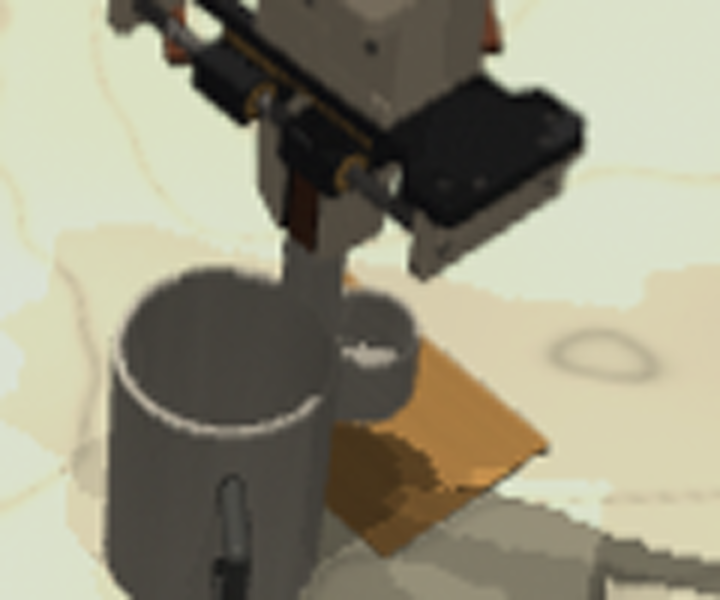

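The side view shows the prong just inside the near rim, around crop (290,289), and the bowl outside it over the plate. Lowering onto the rim.

Emit:
servo_tool(increments=[[0, 0, 0, 0.0003, 0.0004, -0.004, 0.01], [0, 0, 0, 0, 0, -0.004, 0.01], [0, 0, 0, 0, 0, -0.004, 0.01], [0, 0, 0, 0, 0, -0.003, 0.01], [0, 0, 0, 0, 0, 0, 0.01], [0, 0, 0, 0, 0, 0, 0.01]])

```text
clock: 27.0
eef_pos: [0.4814, 0.0691, 0.1509]
tool_rot: [-0.0, 0.898, 0.441, -0.0]
force: [0.0, -0.7, 0.2]
finger_gap: 0.0157
finger_force: 30.0
```

No contact below the prong-on-rim height, so the rim is in the gap. Continuing down to about 0.134.

Emit:
servo_tool(increments=[[0, 0, 0, 0, 0, -0.004, 0.01], [0, 0, 0, 0, 0, -0.004, 0.01], [0, 0, 0, 0, 0, -0.004, 0.01], [0, 0, 0, 0, 0, -0.002, 0.01], [0, 0, 0, 0, 0, -0.001, 0.01], [0, 0, 0, 0, 0, 0, 0.01], [0, 0, 0, 0, 0, 0, 0.01]])

```text
clock: 27.58
eef_pos: [0.4817, 0.069, 0.1362]
tool_rot: [0.0, 0.898, 0.441, 0.0]
force: [-0.5, -0.3, -1.1]
finger_gap: 0.0157
finger_force: 30.0
```

Emit:
servo_tool(increments=[[0, 0, 0, 0, 0, -0.001, 0.01], [0, 0, 0, 0, 0, -0.001, 0.01], [0, 0, 0, 0, 0, -0.0005, 0.01], [0, 0, 0, 0, 0, 0, 0.01], [0, 0, 0, 0, 0, 0, 0.01]])

```text
clock: 28.0
eef_pos: [0.4816, 0.069, 0.1337]
tool_rot: [0.0, 0.898, 0.441, 0.0]
force: [0.6, 0.6, -0.4]
finger_gap: 0.016
finger_force: 30.0
```

Emit:
servo_tool(increments=[[0, 0, 0, 0, 0, -0.001, 0.01], [0, 0, 0, 0, 0, -0.0005, 0.01], [0, 0, 0, 0, 0, 0, 0.01], [0, 0, 0, 0, 0, 0, 0.01]])

```text
clock: 28.33
eef_pos: [0.4818, 0.0691, 0.1331]
tool_rot: [0.0, 0.898, 0.441, 0.0]
force: [-2.1, 0.3, 7.3]
finger_gap: 0.0158
finger_force: 30.0
```

Seated: 7 N of contact at the expected height. Releasing.

Emit:
servo_tool(increments=[[0, 0, 0, 0, 0, 0.0008, 0.01], [0, 0, 0, 0, 0, 0, 0.018], [0, 0, 0, 0, 0, 0, 0.025], [0, 0, 0, 0, 0, 0, 0.035], [0, 0, 0, 0, 0, 0, 0.05], [0, 0, 0, 0, 0, 0, 0.05], [0, 0, 0, 0, 0, 0, 0.05], [0, 0, 0, 0, 0, 0, 0.05]])

```text
clock: 29.0
eef_pos: [0.4816, 0.069, 0.133]
tool_rot: [0.0, 0.898, 0.441, -0.0]
force: [1.6, 0.2, 0.9]
finger_gap: 0.0493
finger_force: 0.0
```

Emit:
servo_tool(increments=[[0, 0, 0, 0, 0, 0.006, 0.05], [0, 0, 0, 0, 0, 0.012, 0.05], [0, 0, 0, 0, 0, 0.018, 0.05], [0, 0, 0, 0, 0, 0.02, 0.05], [0, 0, 0, 0, 0, 0.02, 0.05], [0, 0, 0, 0, 0, 0.02, 0.05], [0, 0, 0, 0, -0.025, 0.01, 0.05], [0, 0, 0, 0, -0.03, 0, 0.05], [0, 0, 0, 0, -0.03, 0, 0.05], [0, 0, 0, 0, -0.03, 0, 0.05], [0, 0, 0, 0, -0.03, 0, 0.05], [0, 0, 0, 0, -0.025, 0, 0.05], [0, 0, 0, 0, 0, 0, 0.05]])

```text
clock: 30.08
eef_pos: [0.4816, -0.1049, 0.2394]
tool_rot: [0.001, 0.898, 0.439, -0.0]
force: [0.4, -0.5, 0.2]
finger_gap: 0.05
finger_force: 0.0
```

```bash
python3 - <<'E'
from h import *
s=r.get_state();print(s["clock"],s["eef_pos"],s["force"])
for n in("side","top"):
  c=r.read_camera(n); plate(c)
  for q in("scoop","scoop_hook","scoop_grip","pot_rim","pot"):
    for m in r.mark_of(c,q)[:1]:print(n,q,round(m["p"],2),np.round(m["at"],3))
E
```

```text
30.0833 [ 0.48163781 -0.10486223  0.23941457] [ 0.4266539 -0.4808925  0.2284843]
plate 0.92 [0.4526 0.0145] [0.097 0.127] 50.6
mark [(0.75, array([0.457, 0.012, 0.003]))]
side scoop 0.96 [0.459 0.046 0.02 ]
side scoop_hook 0.64 [0.48  0.062 0.125]
side scoop_grip 0.83 [0.482 0.064 0.152]
side pot_rim 0.79 [0.507 0.101 0.122]
side pot 0.75 [ 0.511  0.1   -0.001]
plate 0.98 [0.4624 0.0178] [0.083 0.131] 52.3
plate 0.66 [0.4714 0.0589] [0.084 0.047] 47.2
mark [(0.9, array([ 0.454,  0.013, -0.002])), (0.31, array([0.51 , 0.1  , 0.002]))]
top scoop 0.6 [0.514 0.101 0.003]
top scoop_hook 0.85 [0.484 0.067 0.126]
top scoop_grip 0.8 [0.484 0.067 0.15 ]
top pot_rim 0.78 [0.506 0.103 0.126]
top pot 0.81 [0.514 0.102 0.003]
```

```bash
python3 -c "
from h import *
print(r.hand_in())"
```

```text
the job is handed in; nothing more can be done
None
```

I handed the job in at about 30 s; no verdict was returned. By my last camera estimates, the plate lies flat about 104 mm from the pot's axis. The scoop hangs upright by its hook on the rim, bowl outside and over the plate, with the gripper clear. I never steered near the cups, date box or tray, but didn't re-measure them at the end.

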